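Press a label holder home behind the shelf lip

TASK

Pick up the label holder standing on the bench by its upright tab and hook it over the front rail of the little display shelf, on the bare stretch to the right of the metal lip. Slide it left along the rail so that its tongue goes in behind the lip, and push on until the sprung stop inside is fully home. Finish while still holding the label holder pressed home against the spring, and leave the pots, tiles and other things around it where they are.

Things in the scene. Friction and masses are not known exactly. Their poses are not given: they have to be found in the camera images.
- holder_tab (a point): Label holder, loose, dark steel, 0.09 kg, upright on its two legs. Point: middle of its upright finger tab, 64 mm above the legs' underside. Tab: 10 mm thick (x), 26 wide (y), rising 42 mm above the 25x60 mm saddle, its top 18 mm above this point. z up, -x front (blank label), +y along the tongue, which is 5 mm thick, 20 tall and sticks out 22 mm in +y from the front leg.
- holder_hook (a point): On the holder: middle of the underside of its bridge, 30 mm straight below holder_tab; same axes. The bridge is 6 mm thick; under it the 15 mm wide gap (along x) that goes over the rail, between two legs 5 mm thick, 60 mm long (y), 34 mm deep.
- tongue_tip (a point): On the holder: middle of the end face of its tongue; from holder_hook 10 mm in -x, 52 mm in +y, 18 mm down; same axes.
- rail_top (a point): Fixed plywood display shelf, 160 deep, 298 wide, 124 mm high; its front rail is a round steel bar 10 mm thick along y, 278 mm long between the side boards. Point: top of the bar, half-way along, 120 mm above the bench. z up, +y left along the rail to the lip, -x front. Free round the rail for the legs; the shelf board begins 32 mm behind its axis, top at 60 mm.
- lip_mouth (a point): Middle of the mouth of the lip, an aluminium pocket fixed in front of the rail's left part (place varies). Opens to -y (right), flared in front; closed in front, above, below; rail behind; inside 10 mm (x) by 27 tall. Axes as rail_top; 10 mm in front of the rail's axis, 18 below its top: in line with the tongue tip when the bridge rests centred on the rail. Lip nowhere over 127 mm high.
- holder: The label holder as a body; origin at the middle of the underside of its legs, 64 mm below holder_tab, same axes.
- lip: The lip with its stop as a body; origin on the rail's axis at the mouth, axes as rail_top.
- stop (a joint): Sprung stop inside the lip, 0 m out to 0.012 m fully in (along +y of the rail, hard end). Its face is 8 mm inside the mouth when out and 20 mm when fully in; the holder's body then just stays outside the mouth. Spring force 2.4 N at first, 9.6 N at the end; it pushes the holder out again when let go.
- bowl: small glazed bowl, 68 mm wide, 47 high, loose, stands on the shelf board behind the rail; a bystander; origin at the centre of its underside
- tile_a: glaze test tile lying flat, 55x42x7 mm, loose, stands on the shelf board behind the rail; a bystander; origin at the centre of its underside
- tile_b: glaze test tile lying flat, 55x42x7 mm, loose, stands on the shelf board behind the rail; a bystander; origin at the centre of its underside
- cup: bare clay (bisque) cup, 66 mm wide, 74 high, loose, on the bench; a bystander; origin at the centre of its underside
- cutter: plain ring cutter, 66 mm wide, 30 high, loose, on the bench; a bystander; origin at the centre of its underside
- clay: small clay lump, about 42 mm wide, 36 high, loose, on the bench; a bystander; origin at the centre of its underside
There are look-alikes about, which are no part of the job. Leave any purple or turquoise look-alike of the holder alone.

How it is judged:
By the outcome, as a careful person would: the job done as asked, in the order asked, and still so for the second after the job is handed in, while the arm keeps its last pose, push and grip.
It also fails if it takes over 38 s, if anything falls off the work surface, if the arm or the gripper's body presses on something with over 40 N, if the wrist force passes 120 N, or if a joint passes its speed limit or range.

ROBOT

A 7-joint arm with a two-finger parallel gripper is mounted at the origin on the work surface; the furniture and walls round the work are solid. World frame = base frame: x ahead of the robot, y to its left, z up, the work surface at z = 0. Lengths are in m, angles in rad, forces in N, time in s.
With the tool pointing down it reaches from about 0.425 to 0.875 m from the base axis. Payload 4.7 kg.
Tool frame: the origin (TCP) lies at the very end of the fingers, on their centre line; the grasp point (between the pads) lies 19 mm behind it; z points along the fingers, y is the direction in which the jaws open and shut (so a half turn about z gives the same grasp; the last joint's range is limited). The gripper opens to 87 mm and grips with 3 to 60 N. Pads are 19 mm wide; open, the fingers measure 117 mm over their backs; the gripper's body (75 mm by 190 mm) begins 51 mm behind the grasp point.
Start: joints at [-1.138, 0.321, -0.07, 1.45, 0.023, 1.371, -0.057], TCP at [0.264, 0.594, 0.223] pointing down, gripper open.
Joint ranges: [-2.86, 2.86], [-0.3, 2.09], [-1.38, 1.24], [0.06, 2.45], [-1.56, 4.7], [0.09, 2.05], [-2.69, 2.69]. Speed limits (rad/s): [2.57, 2.57, 3.14, 3.14, 3.14, 3.14, 3.14].

INTERFACE

Orientations are given as a rotation vector (axis times angle).
In Python, from bench import * gives the robot as it stands.
- The arm moves only by the shell command python3 -m jog 'ROWS' [OPENING] [FORCE]. ROWS is JSON, a list of rows, each a list of 4 numbers: the shift along the world's x, y, z in mm, then the turn about the world's z in rad. In form: [[x, y, z, twist], ...]. A call has exactly 8 rows; each row is the pose to reach, as a shift and turn from the pose commanded when the call began; what a row does not reach only later rows make up. A row lasts 1/8 s, in which the tool goes at most 62.5 mm and 10.7 degrees, less where a joint would pass 70% of its speed; a pose out of reach is approached as far as the arm can. A call with a gripper value outside its range is refused whole. OPENING is the opening, from -1 (shut) to 1 (fully open), set as the call begins (- or left out, the last holds). The fingers move at their own pace and stop on an object; FORCE is the grip in N (left out, the last holds). Time passes only in rows, so rows that repeat a pose let the fingers close, or fill a call up. It gives the time, the measured TCP pose, the force and the opening at its end, in the units of the state.
- get_state(): the state, without advancing time (a new reading comes with each control period).
- get_image(name): name is "scene" or "top" or "wrist"; returns a dict with "image" (400x640x3 uint8, red, green, blue), "fx", "fy", "cx", "cy" (pixels), "position" and "rotation" of the camera in the world; the wrist camera has in their place "tool_from_camera" (4x4, takes a point from camera to tool coordinates, whose origin is the TCP and whose axes are the flange's). Camera axes: x right, y down, z forward; pixel columns grow to the right and rows downward; lengths in m; the calibration is good to about 2 mm. A picture is of the moment at which its call begins: read the wrist's pose just before it. There is no depth.
- close_job(): hands the job in, once; it reports no verdict.
The state is a dict: "time": time; "joint_positions": joint angles; "qd": joint speeds; "joint_torque": joint torques, N m; "position": TCP position; "tool_rot": TCP orientation; "ft_force": force on the tool from outside, world axes, zero at the start; "torque": the same for the moment, N m; "grip_width": opening from 0.0 (shut) to 1.0 (fully open).
Only numpy, scipy, OpenCV 4.12 (cv2) and the standard library are available. Lean on these libraries where they do the work, as an engineer would, in place of code of your own. Each camera call takes 0.05 s, during which the arm holds its last target. There are 200 camera calls.

## Working session

There is one attempt and no reset: what is moved stays moved. The work goes in short steps, Python scripts to look and compute and a shell command to move; the robot and the scene stay as the last step left them, time stands still between calls to the robot, and variables do not carry over. Pictures are saved under pics/ and viewed, about 8 in all and at most 12, crops included, and the job is handed in when it is done.

```bash
ls; mkdir -p pics; cat > h.py <<'E'
from bench import *
import numpy as np, cv2
from scipy.spatial.transform import Rotation as R
def ray(c,u,v):
    d=np.array([(u-c['cx'])/c['fx'],(v-c['cy'])/c['fy'],1.0])
    return np.array(c['position']),np.array(c['rotation'])@d
def onplane(c,u,v,z):
    p,d=ray(c,u,v); return p+d*(z-p[2])/d[2]
def proj(c,P):
    q=np.array(c['rotation']).T@(np.array(P)-np.array(c['position'])); return c['fx']*q[0]/q[2]+c['cx'],c['fy']*q[1]/q[2]+c['cy']
def tri(c1,a,c2,b):
    p,d=ray(c1,*a);q,e=ray(c2,*b);A=np.stack([d,-e],1);t=np.linalg.lstsq(A,q-p,rcond=None)[0]
    x,y=p+d*t[0],q+e*t[1];return (x+y)/2,np.linalg.norm(x-y)
def shot(name,fn):
    s=get_state();c=get_image(name)
    if name=='wrist':
        T=np.array(c['tool_from_camera']);Rt=R.from_rotvec(s['tool_rot']).as_matrix()
        c['rotation']=Rt@T[:3,:3];c['position']=Rt@T[:3,3]+np.array(s['position'])
    cv2.imwrite('pics/'+fn+'.png',np.ascontiguousarray(c['image'][:,:,::-1]))
    import pickle;pickle.dump(c,open('pics/'+fn+'.pkl','wb'));return c
def load(fn):
    import pickle;return pickle.load(open('pics/'+fn+'.pkl','rb'))
E
python3 - <<'E'
from h import *
s=get_state();print(s)
for n in('scene','top'):
    c=shot(n,n+'0');print(n,c['fx'],c['cx'],c['cy'],c['position'],c['rotation'])
E
```

```text
pics
{'time': 0.0, 'joint_positions': array([-1.13786704,  0.32185122, -0.07008459,  1.45168487,  0.02260522,
        1.3707609 , -0.05689665]), 'qd': array([-0.00192458,  0.00029558, -0.00206124,  0.00107035, -0.00149024,
       -0.00027967, -0.00126999]), 'joint_torque': array([-7.83417418e-04, -4.91287494e+01, -4.04645959e-01, -3.12534571e+01,
       -6.39746315e-02,  4.38052998e-02,  1.84674118e-04]), 'position': array([0.2641739 , 0.59329712, 0.22143821]), 'tool_rot': array([-6.52981252e-01, -3.07267566e+00,  2.97459377e-03]), 'ft_force': array([ 0.62454013, -0.06761868, -0.27579003]), 'torque': array([0.03576006, 0.07582541, 0.03613028]), 'grip_width': 0.9992389638253267}
scene 406.6898636812816 319.1681329763538 198.2982624048878 [1.15706154 0.58445823 0.67297293] [-1.27386955 -2.06978463  1.0764166 ]
top 453.08804238324745 320.93632066817145 201.8749723286984 [0.29767281 0.20673693 1.03058903] [-2.13425503  2.16900698 -0.16550874]
```

View pics/scene0.png

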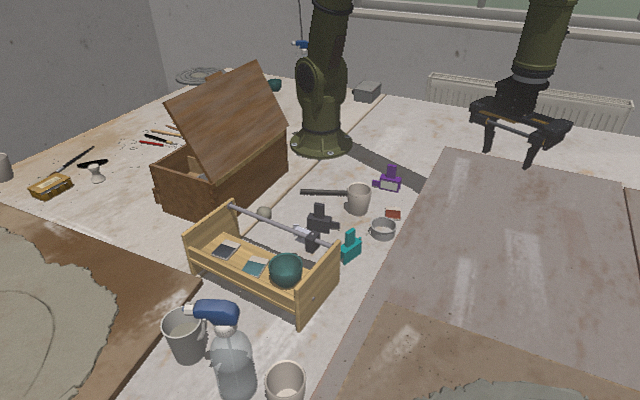

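View pics/top0.png

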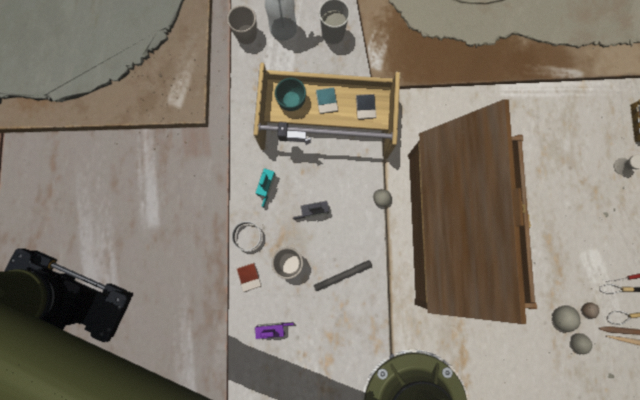

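The top view shows the shelf at (325,105), with the lip on the rail at about (293,133). Possible holders:
- dark one at top (314,210) / scene (320,215)
- turquoise one at top (265,184), a look-alike
- purple one at top (270,330), a look-alike
- dark bar at top (343,275), not a holder

I choose the dark one and check it in a close crop.

```bash
sed -i "s/^def ray/def M(c):\n    r=np.array(c['rotation']);return r if r.shape==(3,3) else R.from_rotvec(r).as_matrix()\ndef ray/; s/np.array(c\['rotation'\])@d/M(c)@d/; s/np.array(c\['rotation'\]).T/M(c).T/" h.py
python3 - <<'E'
from h import *
t=load('top0');s=load('scene0')
a=cv2.resize(t['image'][110:230,230:410],None,fx=4.4,fy=4.4,interpolation=cv2.INTER_CUBIC)[:,:,::-1]
cv2.imwrite('pics/crop_t.png',a)
a=cv2.resize(s['image'][185:285,190:370],None,fx=4.4,fy=4.4,interpolation=cv2.INTER_CUBIC)[:,:,::-1]
cv2.imwrite('pics/crop_s.png',a)
for n,u,v,z in[('railL',259,128,.12),('railR',385,136,.12),('holder',314,210,.05),('cup',289,263,.07),('turq',265,184,.05),('clay',383,198,.02),('cutter',249,237,.02)]:print(n,onplane(t,u,v,z).round(3))
E
```

```text
railL [0.586 0.322 0.12 ]
railR [0.565 0.061 0.12 ]
holder [0.421 0.211 0.05 ]
cup [0.308 0.265 0.07 ]
turq [0.481 0.318 0.05 ]
clay [0.45  0.055 0.02 ]
cutter [0.367 0.357 0.02 ]
```

View pics/crop_t.png

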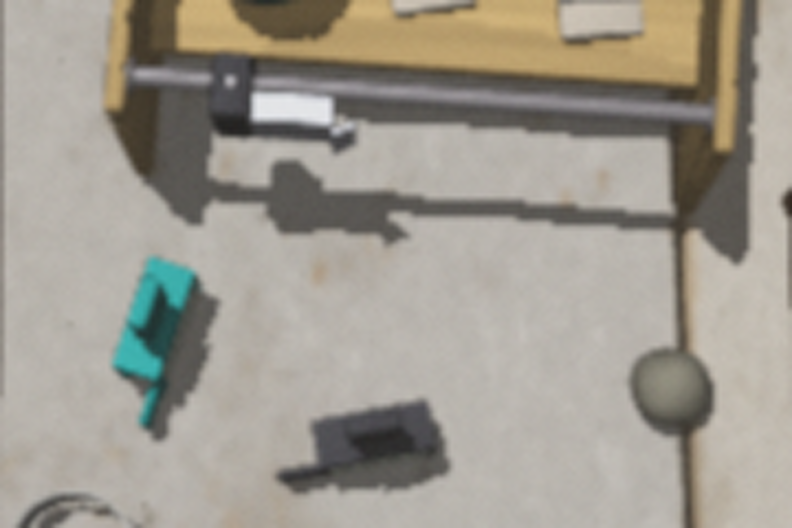

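View pics/crop_s.png

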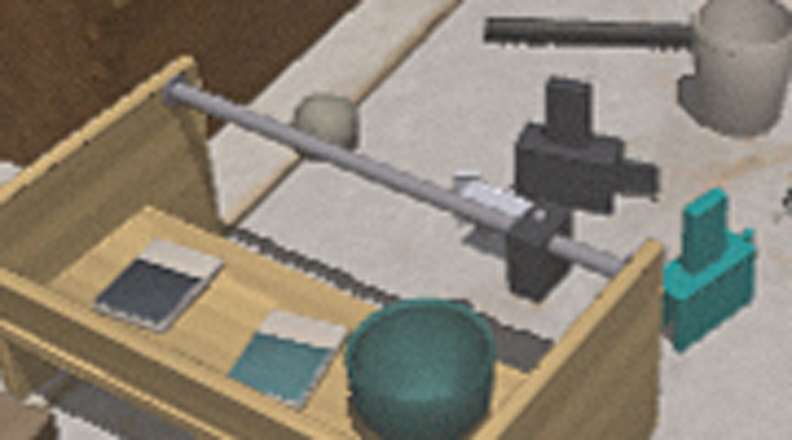

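The dark holder's tongue points left (+y), with the tab at top (316,207) and the lip on the rail's left part, as described. Next I work out poses from the corner pixels.

```bash
python3 - <<'E'
from h import *
t=load('top0');s=load('scene0')
T=lambda x,y,z:onplane(t,230+(x-2)/4.4,110+(y-2)/4.4,z)
S=lambda x,y,z:onplane(s,190+(x-2)/4.4,185+(y-2)/4.4,z)
def ang(a,b):return np.arctan2(*( (b-a)[1::-1]))-np.pi/2
P=[T(*p,.04) for p in[(428,401),(313,422),(322,468),(440,450)]]
print('saddle',np.round(P,3),'mean',np.mean(P,0).round(4),'yaw',ang(P[0],P[1]))
print('tab top',S(548,78,.082).round(4),S(592,82,.082).round(4))
a,b=T(715,113,.12),T(130,73,.12);print('rail',a.round(4),b.round(4),'yaw',ang(a,b))
a,b=S(185,90,.12),S(625,268,.12);print('rail scene',a.round(4),b.round(4),'yaw',ang(a,b))
for q in[(333,112),(345,135),(252,105),(215,95)]:print('lip',T(*q,.115).round(4))
Rt=R.from_rotvec(get_state()['tool_rot']).as_matrix();print(Rt.round(3)); print(load('top0').keys())
E
```

```text
saddle [[0.443 0.182 0.04 ]
 [0.433 0.24  0.04 ]
 [0.41  0.236 0.04 ]
 [0.418 0.177 0.04 ]] mean [0.4262 0.2088 0.04  ] yaw 0.16691368821655939
tab top [0.4314 0.1997 0.082 ] [0.4238 0.2236 0.082 ]
rail [0.5667 0.0462 0.12  ] [0.5901 0.3222 0.12  ] yaw -0.08460311492292605
rail scene [0.5729 0.059  0.12  ] [0.5951 0.3252 0.12  ] yaw -0.0831514435099252
lip [0.5712 0.2267 0.115 ]
lip [0.5599 0.2211 0.115 ]
lip [0.5752 0.265  0.115 ]
lip [0.5803 0.2825 0.115 ]
[[-0.914  0.407 -0.001]
 [ 0.407  0.914 -0.002]
 [-0.    -0.002 -1.   ]]
dict_keys(['image', 'fx', 'fy', 'cx', 'cy', 'position', 'rotation'])
```

```bash
python3 -m jog '[[20,-60,0,-0.16],[45,-120,0,-0.32],[70,-180,0,-0.48],[95,-240,0,-0.64],[120,-300,0,-0.8],[145,-350,0,-0.98],[162,-384,0,-0.98],[162,-384,0,-0.98]]' 1 20
python3 - <<'E'
from h import *
c=shot('wrist','w1');s=get_state();print(s['time'],s['position'],s['tool_rot'],c['position'],c['fx'])
E
```

```text
time: 1.1
position: [0.4278, 0.206, 0.2225]
tool_rot: [2.031, 2.396, -0.0]
ft_force: [0.2, 1.2, -0.4]
grip_width: 1.002
1.15 [0.42662638 0.20855857 0.22241636] [-2.02614553e+00 -2.40014112e+00  7.74053570e-05] [0.41673726 0.27831764 0.38381379] 290.3186072689545
```

View pics/w1.png

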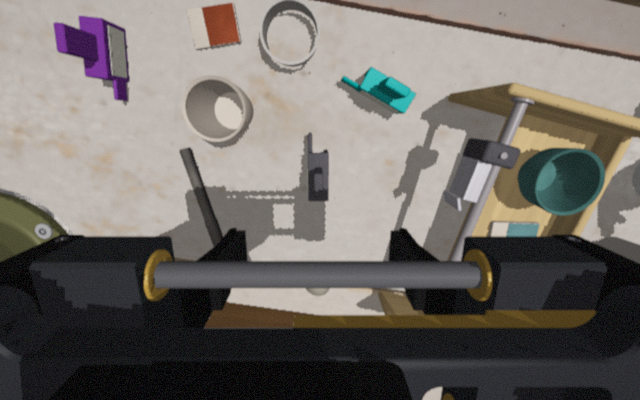

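```bash
python3 - <<'E'
from h import *
im=load('w1')['image'][:,:,::-1]
a=cv2.resize(im[125:210,285:355],None,fx=7,fy=7,interpolation=cv2.INTER_CUBIC)
b=cv2.resize(im[125:210,435:475+60][:, :45+25],None,fx=7,fy=7,interpolation=cv2.INTER_CUBIC)
b=cv2.resize(im[130:215,435:535],(700,595),interpolation=cv2.INTER_CUBIC)[:,:300]
cv2.imwrite('pics/w1c.png',np.hstack([a,b]))
E
```

```text
(no output)
```

View pics/w1c.png

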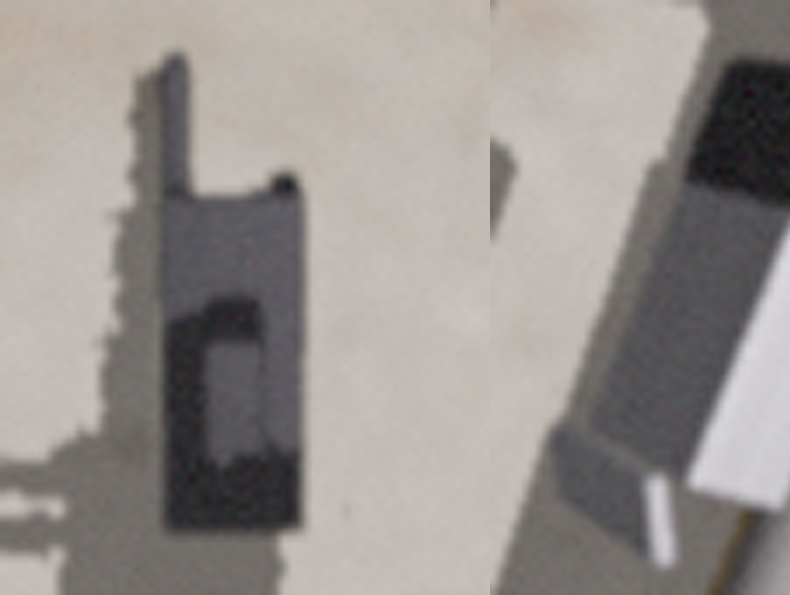

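```bash
python3 - <<'E'
from h import *
c=load('w1')
H=lambda x,y,z:onplane(c,285+(x-3)/7,125+(y-3)/7,z)
L=lambda x,y,z:onplane(c,435+(x-493)/7,130+(y-3)/7,z)
def ang(a,b):return np.arctan2(*( (b-a)[1::-1]))-np.pi/2
P=[H(*p,.04) for p in[(164,198),(302,198),(302,528),(166,528)]]
Q=[H(*p,.082) for p in[(206,340),(264,340),(264,458),(206,458)]]
print(np.round(P,4),'saddle',np.mean(P,0).round(4),ang(P[3],P[0]),ang(P[2],P[1]))
print(np.round(Q,4),'tab',np.mean(Q,0).round(4))
print('tongue',H(177,55,.032).round(4))
for p in[(690,485),(780,508)]:print('mouth',L(*p,.117).round(4))
print('flare',L(668,565,.117).round(4))
a,b=onplane(c,458,260,.12),onplane(c,524,102,.12);print('rail c',a,b,ang(a,b))
Rt=R.from_rotvec(get_state()['tool_rot']).as_matrix();print('jaw ang',np.arctan2(Rt[1,1],Rt[0,1]))
# rail pix check of earlier top estimate
E
```

```text
[[0.4122 0.2352 0.04  ]
 [0.4351 0.239  0.04  ]
 [0.4451 0.182  0.04  ]
 [0.4215 0.1781 0.04  ]] saddle [0.4284 0.2086 0.04  ] 0.16142521064337445 0.17402038071313997
[[0.4223 0.2205 0.082 ]
 [0.4309 0.2219 0.082 ]
 [0.434  0.2038 0.082 ]
 [0.4252 0.2024 0.082 ]] tab [0.4281 0.2121 0.082 ]
tongue [0.4105 0.2583 0.032 ]
mouth [0.5662 0.2259 0.117 ]
mouth [0.5793 0.2248 0.117 ]
flare [0.5666 0.2143 0.117 ]
rail c [0.578542   0.16404674 0.12      ] [0.59018562 0.31880227 0.12      ] -0.07509733229611526
jaw ang 0.16858806728638484
```

```bash
python3 -m jog '[[1,0,-60,0],[1,0,-110,0],[1,0,-150,0],[1,0,-174,0],[1,0,-174,0],[1,0,-174,0],[1,0,-174,0],[1,0,-174,0]]' 1 20
python3 -m jog '[[0,0,0,0],[0,0,0,0],[0,0,0,0],[0,0,0,0],[0,0,0,0],[0,0,0,0],[0,0,0,0],[0,0,0,0]]' -1 55
```

```text
time: 2.15
position: [0.4279, 0.2104, 0.0496]
tool_rot: [2.022, 2.404, 0.003]
ft_force: [0.2, -0.2, -0.2]
grip_width: 0.999
time: 3.15
position: [0.4274, 0.2098, 0.0486]
tool_rot: [2.022, 2.404, 0.0]
ft_force: [-0.2, -1.2, 1.3]
grip_width: 0.169
```

```bash
python3 -m jog '[[0,0,0,0],[0,0,0,0],[0,0,0,0],[0,0,20,0],[0,0,60,0],[0,0,110,0],[0,0,150,0],[0,0,150,0]]' -1 55
python3 - <<'E'
from h import *
c=shot('wrist','w2');s=get_state();print(s['grip_width'],s['position'],s['ft_force'])
im=c['image'][:,:,::-1]
cv2.imwrite('pics/w2c.png',cv2.resize(im[100:330,200:560],None,fx=2.2,fy=2.2,interpolation=cv2.INTER_CUBIC))
E
```

```text
time: 4.15
position: [0.4293, 0.2109, 0.2019]
tool_rot: [2.021, 2.403, 0.01]
ft_force: [-0.9, 0.7, -0.7]
grip_width: 0.112
0.10682308137349084 [0.42794564 0.21024022 0.19965195] [ 0.07848009  0.24190101 -0.90016169]
```

View pics/w2c.png

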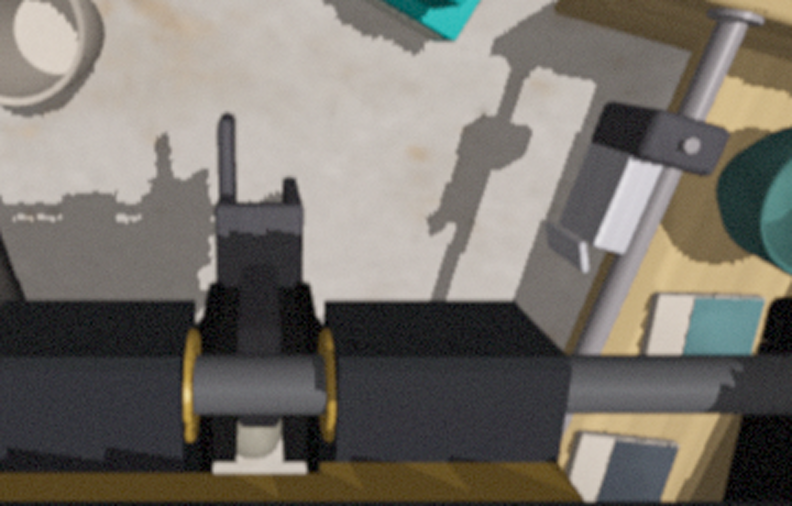

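Grip holds (opening about 10 mm) and the holder hangs upright with its tongue at crop (227,115). Next I bring it over the bare rail and align it.

```bash
python3 -m jog '[[5,-30,5,-0.1],[40,-60,5,-0.2],[80,-60,5,-0.25],[120,-60,5,-0.25],[149,-60,5,-0.25],[149,-60,5,-0.25],[149,-60,5,-0.25],[149,-60,5,-0.25]]'
python3 - <<'E'
from h import *
c=shot('wrist','w3');s=get_state();print(s['grip_width'],s['position'],s['ft_force'])
Rt=R.from_rotvec(s['tool_rot']).as_matrix();print('jaw',np.arctan2(Rt[1,1],Rt[0,1]),np.arctan2(-Rt[1,1],-Rt[0,1]),c['position'])
im=c['image'][:,:,::-1]
cv2.imwrite('pics/w3c.png',cv2.resize(im[20:260,200:420],None,fx=2.5,fy=2.5,interpolation=cv2.INTER_CUBIC))
E
```

```text
time: 5.2
position: [0.5752, 0.15, 0.2031]
tool_rot: [-2.305, -2.133, 0.001]
ft_force: [-0.4, 0.6, -1.5]
grip_width: 0.111
0.10778544722266875 [0.57546525 0.1500522  0.20339953] [-0.42539268  0.53191385 -0.83763563]
jaw -0.07738272899062788 3.064209924599165 [0.58252522 0.22304539 0.36442382]
```

View pics/w3c.png

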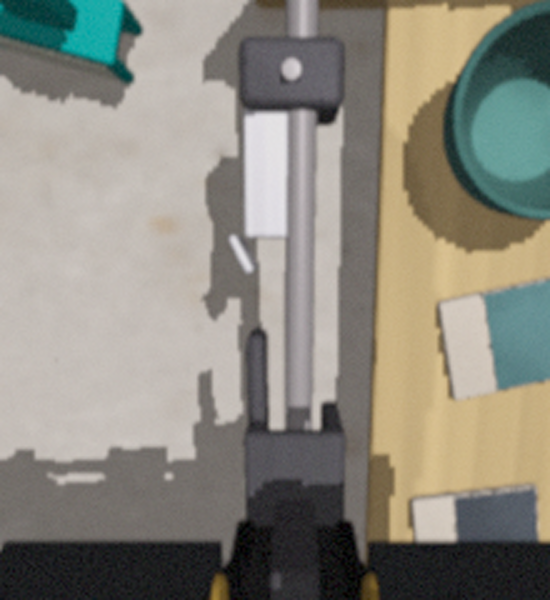

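The view shows the rail running from crop (302,120) to (299,400), the saddle edge at 247–344 in row 432, and the lip mouth edge at row about 237.

```bash
python3 - <<'E'
from h import *
c=load('w3');tz=.2034
H=lambda x,y,z:onplane(c,200+(x-.75)/2.5,20+(y-.75)/2.5,z)
def ang(a,b):return np.arctan2(*( (b-a)[1::-1]))-np.pi/2
a,b=H(299.5,400,.115),H(302.5,120,.115);print('rail',a.round(4),b.round(4),ang(a,b))
r=ang(a,b)
l,rr=H(247,432,tz-.0086),H(344,432,tz-.0086);m=(l+rr)/2
print('saddle edge',l.round(4),rr.round(4))
jaw=-.0774
center=m-.03*np.array([-np.sin(jaw),np.cos(jaw),0]);print('holder centre',center.round(4))
y=center[1];print('rail x there',a[0]+(y-a[1])*np.tan(-r))
print('tongue tip',H(257,332,tz-.025).round(4))
print('mouth',H(245,237,.117).round(4),H(288,237,.117).round(4),'flare',H(250,270,.11).round(4))
E
```

```text
rail [0.5795 0.1694 0.115 ] [0.5874 0.2595 0.115 ] -0.086446024766484
saddle edge [0.5673 0.1797 0.1948] [0.5906 0.1779 0.1948]
holder centre [0.5766 0.1489 0.1948]
rail x there 0.5777676914449311
tongue tip [0.5708 0.2015 0.1784]
mouth [0.5659 0.2256 0.117 ] [0.58   0.2245 0.117 ] flare [0.5661 0.2147 0.11  ]
```

```bash
python3 -m jog '[[2,0,-10,-0.008],[2,0,-25,-0.008],[2,0,-40,-0.008],[2,0,-50,-0.008],[2,0,-58,-0.008],[2,0,-64,-0.008],[2,0,-67,-0.008],[2,0,-67,-0.008]]'
python3 - <<'E'
from h import *
c=shot('wrist','w4');s=get_state();print(s['grip_width'],s['position'],s['ft_force'],s['torque'])
im=c['image'][:,:,::-1]
s=shot('scene','s4')['image'][:,:,::-1]
a=cv2.resize(im[60:260,230:390],(400,500),interpolation=cv2.INTER_CUBIC)
b=cv2.resize(s[180:280,260:340],(400,500),interpolation=cv2.INTER_CUBIC)
cv2.imwrite('pics/w4c.png',np.hstack([a,b]))
E
```

```text
time: 6.25
position: [0.5784, 0.1498, 0.1366]
tool_rot: [2.315, 2.124, 0.0]
ft_force: [0.7, -1.2, -0.7]
grip_width: 0.114
0.11181370465665227 [0.57853515 0.14991038 0.13681382] [-0.17265428 -0.56717752 -0.74804509] [-0.11469817  0.02302172  0.01151197]
```

View pics/w4c.png

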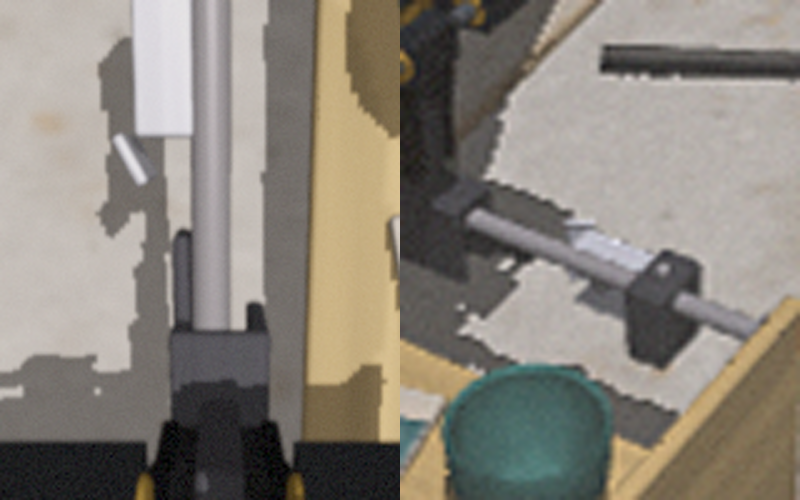

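Hooked: the saddle (crop 170–270) straddles the rail (195–230), sitting about 2 mm too far back. I correct that, settle it onto the rail and start sliding.

```bash
python3 -m jog '[[-2,0,-2,0],[-2,0,-3,0],[-2,0,-3,0],[-1.6,4,-3,0],[-1,10,-3,0],[-0.6,16,-3,0],[-0.3,20,-3,0],[-0.3,20,-3,0]]'
python3 - <<'E'
from h import *
s=get_state();print(s['grip_width'],s['position'],s['ft_force'],s['torque'])
E
```

```text
time: 7.35
position: [0.5792, 0.1694, 0.1345]
tool_rot: [2.314, 2.122, 0.002]
ft_force: [-0.2, -1.9, 5.0]
grip_width: 0.108
0.10757837631299644 [0.57922069 0.16938983 0.13452353] [-0.235477   -1.89248369  5.00271266] [-0.58354673  0.11977623 -0.04398226]
```

```bash
python3 -m jog '[[0.3,3,0,0],[0.5,6,-0.5,0],[0.8,9,-0.5,0],[1,12,-1,0],[1.3,15,-1,0],[1.3,15,-1,0],[1.3,15,-1,0],[1.3,15,-1,0]]'
python3 - <<'E'
from h import *
s=get_state();print(s['grip_width'],s['position'],s['ft_force'],s['torque'])
E
```

```text
time: 8.35
position: [0.5812, 0.1824, 0.1345]
tool_rot: [2.314, 2.119, 0.002]
ft_force: [-0.6, -6.0, 10.3]
grip_width: 0.113
0.11260592865541785 [0.58124311 0.18239822 0.13447367] [-0.58954296 -5.96736527 10.34467488] [-1.41406089  0.24596207  0.01634121]
```

```bash
python3 -m jog '[[0.2,3,-0.5,0],[0.4,5,-1,0],[0.6,7,-1,0],[0.8,9,-1.5,0],[1,11,-1.5,0],[1,11,-1.5,0],[1,11,-1.5,0],[1,11,-1.5,0]]' - 60
python3 - <<'E'
from h import *
s=get_state();print(s['grip_width'],s['position'],s['ft_force'],s['torque'])
c=shot('wrist','w5')
im=c['image'][:,:,::-1]
s=shot('scene','s5')['image'][:,:,::-1]
a=cv2.resize(im[60:260,230:390],(400,500),interpolation=cv2.INTER_CUBIC)
b=cv2.resize(s[180:280,260:340],(400,500),interpolation=cv2.INTER_CUBIC)
cv2.imwrite('pics/w5c.png',np.hstack([a,b]))
E
```

```text
time: 9.35
position: [0.582, 0.1861, 0.1345]
tool_rot: [2.315, 2.111, -0.01]
ft_force: [-6.3, -17.4, 22.2]
grip_width: 0.107
0.10726914211503183 [0.58200908 0.18610297 0.13449003] [ -6.3004243  -17.37914389  22.16298975] [-4.10338609  1.75705342  0.13640687]
```

View pics/w5c.png

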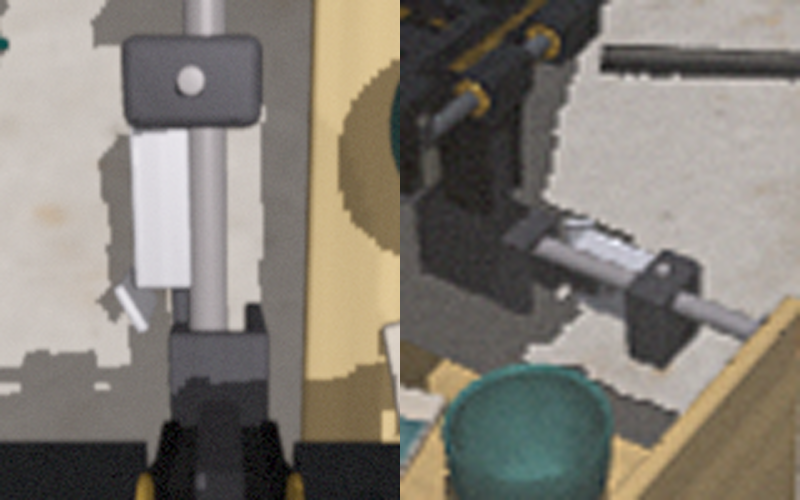

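The tongue is in, but the holder body is still about 9 mm short of home. The force of −6 N in x shows the front leg rubbing on the rail, with the holder about 2.5 mm too far back. I ease off, shift −x and push again.

```bash
python3 -m jog '[[-0.5,-5,0.5,0],[-2,-6,1,0],[-3,-6,1,0],[-3,-6,1,0],[-3,-4,1,0],[-2.8,-2,0.5,0],[-2.6,0,0.5,0],[-2.6,0,0.5,0]]'
python3 - <<'E'
from h import *
s=get_state();print(s['grip_width'],s['position'],s['ft_force'],s['torque'])
Rt=R.from_rotvec(s['tool_rot']).as_matrix();print(Rt.round(3),np.arctan2(-Rt[1,1],-Rt[0,1]))
E
```

```text
time: 10.45
position: [0.5816, 0.1892, 0.1346]
tool_rot: [2.313, 2.112, 0.001]
ft_force: [0.9, -12.3, 13.7]
grip_width: 0.109
0.10894141888158848 [0.58161459 0.18919573 0.13456811] [  0.86058824 -12.28867158  13.67678043] [-2.84760634 -0.12494185 -0.00961808]
[[ 0.091  0.996  0.007]
 [ 0.996 -0.091 -0.006]
 [-0.006  0.007 -1.   ]] 3.0506622320161645
```

```bash
python3 -m jog '[[0.1,2,0,0],[0.2,4,-0.3,0],[0.3,6,-0.3,0],[0.4,8,-0.5,0],[0.4,8,-0.5,0],[0.4,8,-0.5,0],[0.4,8,-0.5,0],[0.4,8,-0.5,0]]'
python3 - <<'E'
from h import *
c=shot('wrist','w6');s=get_state();print(s['grip_width'],s['position'],s['ft_force'],s['torque'])
Rt=R.from_rotvec(s['tool_rot']).as_matrix();print(Rt[:,2].round(4))
im=c['image'][:,:,::-1]
sc=shot('scene','s6')['image'][:,:,::-1]
a=cv2.resize(im[60:260,230:390],(400,500),interpolation=cv2.INTER_CUBIC)
b=cv2.resize(sc[180:280,260:340],(400,500),interpolation=cv2.INTER_CUBIC)
cv2.imwrite('pics/w6c.png',np.hstack([a,b]))
E
```

```text
time: 11.45
position: [0.5822, 0.1945, 0.1346]
tool_rot: [2.314, 2.109, -0.003]
ft_force: [-1.0, -16.7, 16.4]
grip_width: 0.111
0.11124758196690288 [0.58221729 0.19448537 0.13459276] [ -0.26956711 -17.73816912  17.93335792] [-3.83788292  0.23505761  0.03304072]
[ 0.0061 -0.0094 -0.9999]
```

View pics/w6c.png

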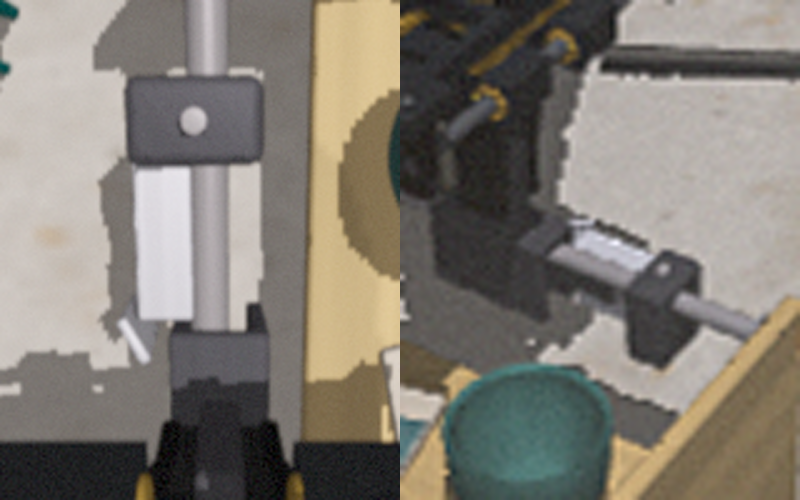

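```bash
python3 -m jog '[[0.1,1,0,0],[0.1,2,0,0],[0.2,3,0,0],[0.2,4,0,0],[0.2,4,0,0],[0.2,4,0,0],[0.2,4,0,0],[0.2,4,0,0]]'
python3 -m jog '[[0.1,1,0,0],[0.1,2,0,0],[0.2,3,0,0],[0.2,4,0,0],[0.2,4,0,0],[0.2,4,0,0],[0.2,4,0,0],[0.2,4,0,0]]'
```

```text
time: 12.55
position: [0.5823, 0.1948, 0.1347]
tool_rot: [2.314, 2.105, -0.009]
ft_force: [-2.7, -21.8, 19.6]
grip_width: 0.111
time: 13.55
position: [0.5826, 0.1951, 0.1348]
tool_rot: [2.314, 2.101, -0.015]
ft_force: [-3.7, -28.3, 22.5]
grip_width: 0.11
```

```bash
python3 - <<'E'
from h import *
c=shot('wrist','w7');s=get_state();print(s['position'],s['ft_force'],s['qd'].round(4))
im=c['image'][:,:,::-1]
t=shot('top','t7')['image'][:,:,::-1]
a=cv2.resize(im[150:220,270:350],(640,560),interpolation=cv2.INTER_CUBIC)
cv2.imwrite('pics/w7c.png',a)
H=lambda c,x,y,z:onplane(c,230+(x-.75)/2.5,60+(y-.75)/2.5,z)
w6=load('w6');print('w6 gap',H(w6,180,319,.117)-H(w6,180,332,.126))
# bystanders: change between first and last top view, outside the arm
d=cv2.absdiff(t,load('top0')['image'][:,:,::-1]).max(2)
for n,(u,v) in dict(cup=(289,263),cutter=(249,237),clay=(383,198),turq=(265,184),purple=(270,330),bowl=(290,93),tA=(328,100),tB=(366,105)).items():print(n,np.median(d[v-12:v+13,u-12:u+13]),np.mean(d[v-12:v+13,u-12:u+13]>40).round(2))
E
```

```text
[0.58254576 0.19515178 0.13479819] [ -3.70030586 -27.47788519  22.98514291] [ 0.0007  0.0002  0.0019 -0.0013 -0.0006 -0.      0.0006]
w6 gap [-0.00030914  0.00100135 -0.009     ]
cup 19.0 0.0
cutter 23.0 0.0
clay 59.0 0.69
turq 20.0 0.0
purple 21.0 0.0
bowl 12.0 0.07
tA 74.0 0.97
tB 70.0 0.58
```

View pics/w7c.png

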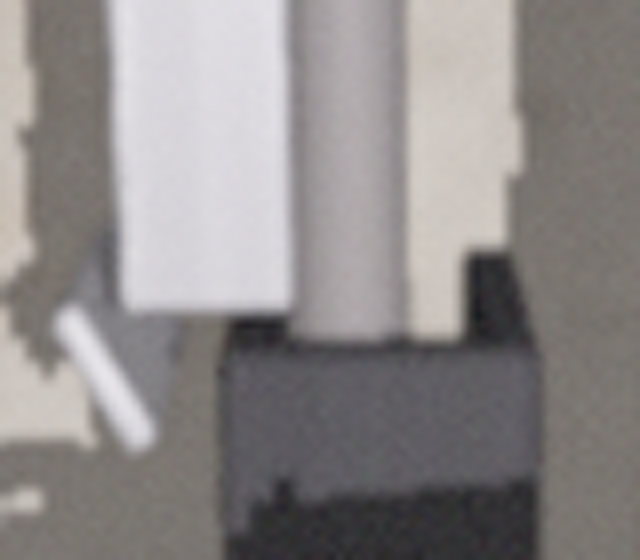

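```bash
python3 - <<'E'
from h import *
c=shot('scene','s8')
d=cv2.absdiff(c['image'],load('scene0')['image']).max(2)
for n,(u,v) in dict(bowl=(287,270),tA=(225,251),tB=(257,268),clay=(264,213)).items():print(n,np.mean(d[v-5:v+6,u-5:u+6]>40).round(2))
s=get_state();print(s['time'],s['position'],s['ft_force'],s['grip_width'])
print(close_job())
E
```

```text
bowl 0.0
tA 0.0
tB 0.0
clay 0.93
13.7 [0.58256979 0.19514035 0.13482944] [ -3.30698995 -29.08733985  23.07231526] 0.11093622118425685
the job is handed in; nothing more can be done
None
```

I hooked the dark label holder over the bare rail, slid its tongue in behind the lip and pushed it to what reads as the hard end. I handed the job in at 13.7 s, still gripping and pressing it home.

- **Stop fully home:** the last 8 mm of commanded push moved the tool only about 0.6 mm, while the push rose from 18 to 28 N. The body edge measured about 1–2 mm outside the mouth, against the 2 mm expected when home. I could not read the stop's travel directly, so this is inferred from force and pictures.
- **Snag on the way:** the first push jammed about 9 mm short because the front leg rubbed on the rail. I eased off, moved the holder about 2.5 mm forward and pushed again, which cleared it. A small sideways force of about 3 N remained at the end.
- **Bystanders:** the cup, cutter, both look-alikes, bowl and tiles were unchanged in at least one fixed-camera comparison. The clay lump's patch changed in both fixed views. I put that down to the arm or its shadow, since nothing went near it, but I did not confirm it; the tiles' top-view patches changed too, though the scene view showed them unmoved.

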